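# Queue the sample jars by height beside the flow gauge

## Robot

A 6-joint arm with a two-finger parallel gripper is mounted at the origin on the work surface. World frame = base frame: x ahead of the robot, y to its left, z up, the work surface at z = 0. Lengths are in m, angles in degrees, forces in N, time in s.
With the tool pointing down it reaches from about 0.3 to 0.75 m from the base axis. Payload 8.5 kg.
Tool frame: the origin (TCP) lies on the centre line of the jaws, within the pads' length; the fingertips stand 17 mm ahead of it and the grasp point (between the pads) lies 2 mm behind it (env.tcp_to_tips is the distance from the TCP to the fingertips, in m); z points along the fingers, y is the line along which they close (so a half turn about z gives the same grasp; the last joint's range is limited). The gripper opens to 85 mm and grips with 20 to 120 N. Pads are 22 mm wide; open, the fingers measure 114 mm over their backs; the gripper's body (76 mm by 85 mm) begins 54 mm behind the grasp point. The pads swing forward as they close: fully open they stand 13 mm farther back than shut.
Start: joints at [61.347, 21.807, 74.336, -0, 83.858, -12.336], TCP at [0.155, 0.528, 0.248] pointing down, gripper open.
Joint ranges: [-178.18, 178.18], [-50.72, 133.34], [12.68, 142.11], [-81.47, 261.47], [9.98, 163.14], [-165.26, 165.26]. Speed limits (degrees/s): [136.94, 136.94, 180, 180, 180, 180].

## Interface

Orientations are given as a 3x3 rotation matrix whose columns are the frame's x, y, z axes.
In Python, from rig import env gives the robot as it stands. The module is installed in compiled form; this text tells all that it offers.
- The arm moves only by the shell command python3 -m pendant 'ROWS' [FORCE]. ROWS is JSON, a list of rows, each a list of 7 numbers: the opening, from 0 (shut) to 1 (fully open), then the shift along the tool's x, y, z in m, then the turn, a rotation vector about the tool's x, y, z in rad. A call has 1 to 5 rows; each row is the pose to reach, as a shift and turn from the pose commanded when the call began, along the tool's axes at that moment; what a row does not reach only later rows make up. A row lasts 1/8 s, in which the tool goes at most 62.5 mm and 10.7 degrees, less where a joint would pass 70% of its speed; a pose out of reach is approached as far as the arm can. A call with a gripper value outside its range is refused whole. The fingers move at their own pace and stop on an object; FORCE is the grip in N (left out, the last holds). Time passes only in rows, so rows that repeat a pose let the fingers close. It gives the time, the measured TCP pose, the force, the opening and the grip force at its end, in the units of the state.
- env.observe(): the state, without advancing time (a new reading comes with each control period).
- env.get_image(name): name is "scene" or "top" or "wrist"; returns a dict with "image" (480x640x3 uint8, blue, green, red), "fx", "fy", "cx", "cy" (pixels), "pose" (4x4, takes a point from camera to world coordinates). Camera axes: x right, y up, looking along -z (the intrinsics and any distortion apply to the point x, -y, -z); pixel columns grow to the right and rows downward; lengths in m; the calibration is good to about 2 mm. A picture is of the moment at which its call begins. There is no depth.
- env.close_job(): hands the job in; it is judged then, once.
Trained networks look in the newest picture that a camera, given by its name, has taken for a name from the list of things; names that differ only in an ending like _2 or _b are one class to them, and where a whole thing is asked for, a point or a joint stands for the part that bears it (a point fixed in the world has none). Each returns a list of dicts, best first, with "conf" (0 to 1); they miss things now and then, are a little off and sometimes report something else, mostly with a low value. They report only what shows in the picture. A call takes as long as a camera call.
- env.find_in(camera, thing): "bbox" ([centre column, centre row, width, height] in pixels, round what is visible of it).
- env.trace(camera, thing): "mask" (480x640 bool, what is visible of it) and "bbox" ([centre column, centre row, width, height] in pixels, round what is visible of it).
- env.tip_of(camera, thing): "centre" ([column, row] in pixels: a listed point, or the origin of a listed thing).
The state is a dict: "time_s": time; "q": joint angles; "qvel": joint speeds; "joint_efforts": joint torques, N m; "position": TCP position; "tool_rot": TCP orientation; "ft_force": force on the tool from outside, world axes, zero at the start; "wrist_torque": the same for the moment, N m; "grip_width": finger opening in m; "gripper_force": force on a finger pad.
Only numpy, scipy, OpenCV 4.12 (cv2) and the standard library are available. Lean on these libraries where they do the work, as an engineer would, in place of code of your own. Each camera call takes 0.05 s, during which the arm holds its last target. There are 200 camera calls.

## Task

Set up the sample queue for the gas chromatograph: stand the four amber sample jars on the four black pads of the row, one jar centred on each pad, in order of height, with the tallest next to the white flow gauge and the shortest at the far end by the low rubber block. They are glass, so keep them upright and set each one down gently, without dropping it.

Things in the scene. Friction and masses are not known exactly. Their poses are not given: they have to be found in the camera images.
- jar_tallest_centre (a point): The tallest of the four sample jars: a closed, straight-sided upright cylinder of amber glass with a black cap of the same width, 112 mm tall with its cap, 58 mm in diameter all the way up, loose, weighing roughly 300 g. This point is its centre, 56 mm above its underside; z is up along its axis.
- jar_second_centre (a point): The second tallest of the four sample jars: a closed, straight-sided upright cylinder of amber glass with a black cap of the same width, 90 mm tall with its cap, 52 mm in diameter all the way up, loose, weighing roughly 210 g. This point is its centre, 45 mm above its underside; z is up along its axis.
- jar_third_centre (a point): The second shortest of the four sample jars: a closed, straight-sided upright cylinder of amber glass with a black cap of the same width, 70 mm tall with its cap, 46 mm in diameter all the way up, loose, weighing roughly 140 g. This point is its centre, 35 mm above its underside; z is up along its axis.
- jar_shortest_centre (a point): The shortest of the four sample jars: a closed, straight-sided upright cylinder of amber glass with a black cap of the same width, 50 mm tall with its cap, 40 mm in diameter all the way up, loose, weighing roughly 90 g. This point is its centre, 25 mm above its underside; z is up along its axis.
- pad_a: One of four identical round black rubber pads, 66 mm in diameter and 2 mm thick, fixed in a straight row, 80 mm from centre to centre, on a flat aluminium runner (86 by 335 mm, 6 mm thick) lying on the bench. Origin: centre of the pad's underside, which is 6 mm above the bench; the pad's top is 8 mm above the bench. Its x axis points across the row, its y axis along the row. The pads' names say nothing about their order in the row.
- pad_b: One of four identical round black rubber pads, 66 mm in diameter and 2 mm thick, fixed in a straight row, 80 mm from centre to centre, on a flat aluminium runner (86 by 335 mm, 6 mm thick) lying on the bench. Origin: centre of the pad's underside, which is 6 mm above the bench; the pad's top is 8 mm above the bench. Its x axis points across the row, its y axis along the row. The pads' names say nothing about their order in the row.
- pad_c: One of four identical round black rubber pads, 66 mm in diameter and 2 mm thick, fixed in a straight row, 80 mm from centre to centre, on a flat aluminium runner (86 by 335 mm, 6 mm thick) lying on the bench. Origin: centre of the pad's underside, which is 6 mm above the bench; the pad's top is 8 mm above the bench. Its x axis points across the row, its y axis along the row. The pads' names say nothing about their order in the row.
- pad_d: One of four identical round black rubber pads, 66 mm in diameter and 2 mm thick, fixed in a straight row, 80 mm from centre to centre, on a flat aluminium runner (86 by 335 mm, 6 mm thick) lying on the bench. Origin: centre of the pad's underside, which is 6 mm above the bench; the pad's top is 8 mm above the bench. Its x axis points across the row, its y axis along the row. The pads' names say nothing about their order in the row.
- gauge: The white upright flow gauge fixed to the bench in line with the row, just beyond one end of it (either end), its centre 85 mm from that of the nearest pad: a box 60 mm (across the row) by 50 mm (along the row) and 109 mm tall with a round dial on top. Origin: centre of its underside. A low black rubber block, 50 mm square and 22 mm tall, marks the other end of the row.

How it is judged:
By the outcome, as a careful person would: the job done as asked, in the order asked, and still so for the second after the job is handed in, with the robot touching nothing.
It also fails if it takes over 120 s, if anything falls off the work surface, if the arm or the gripper's body presses on something with over 40 N, if the wrist force passes 120 N, or if a joint passes its speed limit or range.

## Working session

There is one attempt and no reset: what is moved stays moved. The work goes in short steps, Python scripts to look and compute and a shell command to move; the robot and the scene stay as the last step left them, time stands still between calls to the robot, and variables do not carry over. Pictures are saved under pics/ and viewed, at most 14 in all, crops included, and the job is handed in when it is done.

```bash
mkdir -p pics
cat > h.py <<'E'
import numpy as np, cv2
from rig import env
def ray(im,u,v):
    d=np.array([(u-im['cx'])/im['fx'],-(v-im['cy'])/im['fy'],-1.0]);P=np.array(im['pose'])
    return P[:3,3],P[:3,:3]@d
def at(im,u,v,z):
    o,d=ray(im,u,v);return o+d*(z-o[2])/d[2]
def proj(im,p):
    P=np.array(im['pose']);c=P[:3,:3].T@(np.array(p)-P[:3,3])
    return im['cx']+im['fx']*c[0]/-c[2], im['cy']+im['fy']*-c[1]/-c[2]
J={'jar_tallest_centre':.056,'jar_second_centre':.045,'jar_third_centre':.035,'jar_shortest_centre':.025}
E
python3 - <<'E'
from h import *
np.set_printoptions(precision=4,suppress=True)
for c in ('top','scene'):
    im=env.get_image(c);print(c,[k for k in im],np.array(im['pose'])[:3,3]);cv2.imwrite(f'pics/{c}0.png',im['image'])
    for n,z in list(J.items())+[('pad_a',.006),('gauge',0)]:
        for r in env.tip_of(c,n)[:6]:
            print(n,round(r['conf'],2),np.round(r['centre']),at(im,*r['centre'],z))
E
```

```text
top ['image', 'fx', 'fy', 'cx', 'cy', 'pose'] [0.4215 0.023  1.0485]
jar_tallest_centre 0.57 [463. 314.] [ 0.4629 -0.2286  0.056 ]
jar_second_centre 0.6 [169. 328.] [0.4548 0.2698 0.045 ]
jar_third_centre 0.58 [270. 327.] [0.451  0.0988 0.035 ]
jar_shortest_centre 0.56 [381. 318.] [ 0.4624 -0.0934  0.025 ]
jar_shortest_centre 0.16 [408. 209.] [ 0.6543 -0.1516  0.025 ]
pad_a 0.97 [279. 215.] [0.6531 0.081  0.006 ]
pad_a 0.92 [368. 208.] [ 0.6625 -0.081   0.006 ]
pad_a 0.76 [321. 213.] [0.6558 0.0053 0.006 ]
pad_a 0.66 [410. 209.] [ 0.6578 -0.1584  0.006 ]
gauge 0.83 [234. 216.] [0.6559 0.1633 0.    ]
scene ['image', 'fx', 'fy', 'cx', 'cy', 'pose'] [1.0866 0.2438 0.8003]
jar_tallest_centre 0.92 [237. 144.] [ 0.4685 -0.2359  0.056 ]
jar_second_centre 0.8 [500. 240.] [0.4543 0.266  0.045 ]
jar_third_centre 0.86 [408. 208.] [0.4503 0.1028 0.035 ]
pad_a 0.7 [219. 250.] [ 0.6619 -0.1593  0.006 ]
pad_a 0.58 [259. 265.] [ 0.6576 -0.0819  0.006 ]
pad_a 0.58 [348. 301.] [0.654  0.0804 0.006 ]
pad_a 0.56 [303. 283.] [0.656  0.0006 0.006 ]
gauge 0.61 [394. 324.] [0.6546 0.1613 0.    ]
```

View pics/top0.png

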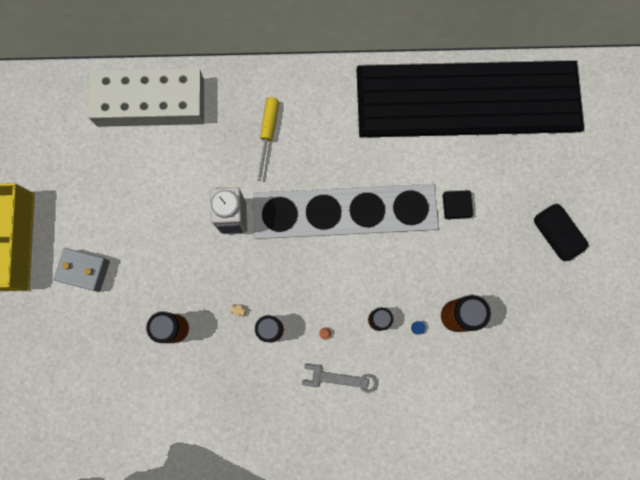

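View pics/scene0.png

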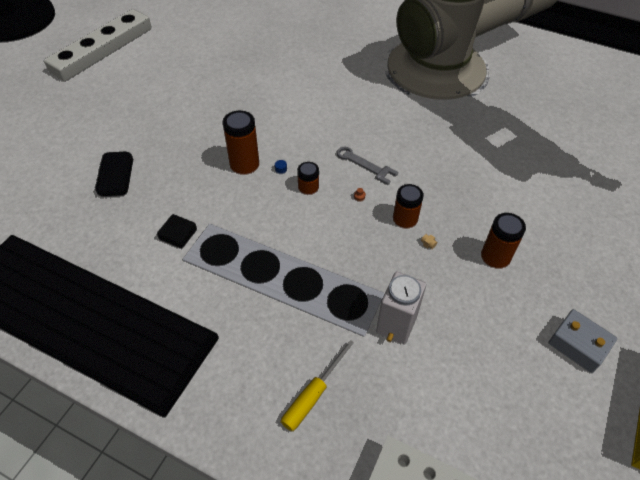

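Run:
```python
from h import *
np.set_printoptions(precision=4,suppress=True)
s=env.observe();print(s['position'],s['tool_rot'],s['grip_width'],s['ft_force'],s['time_s'],env.tcp_to_tips)
```

```text
[0.1545 0.5278 0.2483] [[-0.9597  0.2809  0.    ]
 [ 0.2809  0.9597  0.    ]
 [ 0.      0.     -1.    ]] 0.08509210643611868 [-0.5097  0.2742 -0.263 ] 0.7 0.017
```

The top and scene pictures agree. The gauge is at the left end, pixel (226,207) in the top view. The pads run from (280,214) to (411,208) and the rubber block is at (458,204). The jars are at (165,327) second, (269,328) third, (381,318) shortest and (470,313) tallest. I'll fetch the second jar first.

```bash
python3 -m pendant '[[1,-0.36,-0.165,0,0,0,1.286],[1,-0.36,-0.165,0,0,0,1.286],[1,-0.36,-0.165,0,0,0,1.286],[1,-0.36,-0.165,0,0,0,1.286],[1,-0.36,-0.165,0,0,0,1.286]]' 50
python3 - <<'E'
from h import *
s=env.observe();print(s['position'],s['tool_rot'],s['q'])
E
```

```text
time_s: 1.32
position: [0.3919, 0.3215, 0.2485]
tool_rot: [[-0.336, 0.942, 0.001], [0.942, 0.336, 0.0], [0.0, 0.001, -1.0]]
ft_force: [0.0, 1.3, -0.1]
grip_width: 0.0855
gripper_force: 0.0
[0.39193922 0.32151731 0.24853175] [[-3.35661284e-01  9.41982615e-01  5.05943551e-04]
 [ 9.41982743e-01  3.35661166e-01  3.05894772e-04]
 [ 1.18321955e-04  5.79267126e-04 -9.99999825e-01]] [2.59593514e+01 1.74580468e+01 8.09914624e+01 3.10288703e-03
 8.15167552e+01 6.34614112e+00]
```

```bash
python3 -m pendant '[[1,-0.071,0.041,0,0,0,0.342],[1,-0.071,0.041,0,0,0,0.342],[1,-0.071,0.041,0,0,0,0.342],[1,-0.071,0.041,0,0,0,0.342]]'
cat >> h.py <<'E'
def look(tag,names):
    np.set_printoptions(precision=4,suppress=True)
    s=env.observe();p=s['position'];print('tcp',p,'yaw',np.degrees(np.arctan2(s['tool_rot'][1][1],s['tool_rot'][0][1])))
    im=env.get_image('wrist');cv2.imwrite(f'pics/{tag}.png',im['image'])
    for n in names:
        z=J.get(n,.006)
        for r in env.tip_of('wrist',n)[:4]:
            w=at(im,*r['centre'],z);print(n,round(r['conf'],2),np.round(r['centre']),w,'d',w-p)
E
python3 -c "
from h import *
look('w1',['jar_second_centre','pad_a'])"
```

```text
time_s: 1.82
position: [0.4526, 0.2709, 0.2484]
tool_rot: [[-0.01, 1.0, -0.0], [1.0, 0.01, 0.0], [0.0, -0.0, -1.0]]
ft_force: [-0.4, 0.3, 0.5]
grip_width: 0.0851
gripper_force: 0.0
tcp [0.4526 0.2709 0.2484] yaw 0.5672059954884845
pad_a 0.58 [475. 352.] [0.6568 0.0779 0.006 ] d [ 0.2041 -0.193  -0.2424]
```

View pics/w1.png

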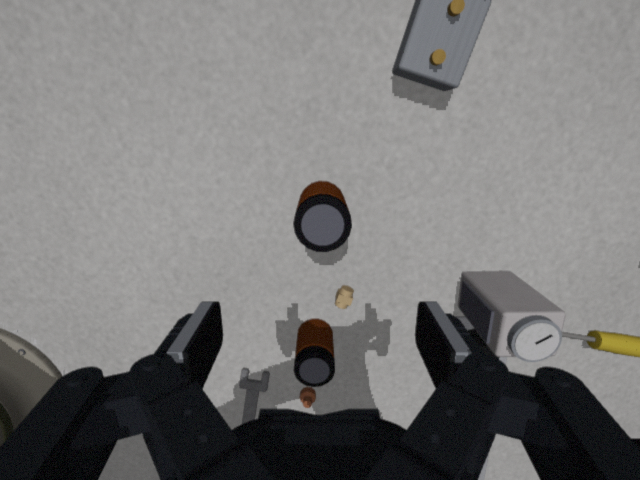

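Wrist view: the second jar's cap top is centred near (322,224) and the third jar's near (315,366). Both sit between the jaws laterally.

Run:
```python
from h import *
np.set_printoptions(precision=4,suppress=True)
im=env.get_image('wrist');print(np.array(im['pose']))
print(at(im,322,224,.09),at(im,315,366,.07),at(im,535,340,.109))
im=env.get_image('top')
g=cv2.cvtColor(im['image'],cv2.COLOR_BGR2GRAY)
# cap-top ellipse and pad fits in top image
for n,z,u,v in [('second',.09,162,327),('third',.07,268,328),('short',.05,381,318),('tall',.112,472,313)]:
    c=im['image'][v-25:v+26,u-25:u+26].astype(int)
    m=((c.max(2)-c.min(2)<30)&(c.mean(2)<115)&(c.mean(2)>55)).astype(np.uint8)
    _,lab,st,ce=cv2.connectedComponentsWithStats(m,connectivity=4)
    k=lab[25,25];print(n,k,st[k],ce[k]+[u-25,v-25],at(im,*(ce[k]+[u-25,v-25]),z))
for r in env.trace('top','pad_a'):
    M=cv2.moments(r['mask'].astype(np.uint8));a=(M['m10']/M['m00'],M['m01']/M['m00']);print('pad',r['conf'],a,at(im,*a,.008))
```

```text
[[ 1.     -0.0092 -0.0024  0.4523]
 [ 0.0095  0.9503  0.311   0.3509]
 [-0.0005 -0.311   0.9504  0.3736]
 [ 0.      0.      0.      1.    ]]
[0.4558 0.2708 0.09  ] [0.4505 0.1053 0.07  ] [0.6524 0.1676 0.109 ]
second 8 [ 13  13  24  24 460] [161.287 326.687] [0.4549 0.2706 0.09  ]
third 8 [ 16  16  19  19 294] [267.7381 328.1769] [0.4483 0.0998 0.07  ]
short 5 [ 17  17  18  18 254] [381.5866 318.4016] [ 0.4599 -0.0918  0.05  ]
tall 8 [ 13  11  27  27 578] [472.7734 312.2439] [ 0.4632 -0.2307  0.112 ]
pad 0.86 (279.37183383991896, 213.9098277608916) [0.6553 0.0807 0.008 ]
pad 0.85 (323.6607329842932, 211.24293193717278) [ 0.6581 -0.      0.008 ]
pad 0.82 (410.8473895582329, 206.54618473895582) [ 0.6626 -0.1594  0.008 ]
pad 0.68 (367.3436592449177, 208.98257502420137) [ 0.6602 -0.0798  0.008 ]
```

```bash
python3 -m pendant '[[1,0,0.0025,0.05,0,0,0],[1,0,0.0025,0.1,0,0,0],[1,0,0.0025,0.14,0,0,0],[1,0,0.0025,0.17,0,0,0],[1,0,0.0025,0.186,0,0,0]]'
python3 -m pendant '[[1,0,0,0,0,0,0],[0.5,0,0,0,0,0,0],[0,0,0,0,0,0,0],[0,0,0,0,0,0,0],[0,0,0,0,0,0,0]]' 40
python3 -m pendant '[[0,0,0,0,0,0,0],[0,0,0,0,0,0,0],[0,0,0,0,0,0,0]]'
```

```text
time_s: 2.75
position: [0.4552, 0.2704, 0.0608]
tool_rot: [[-0.007, 1.0, -0.002], [1.0, 0.007, -0.001], [-0.001, -0.002, -1.0]]
ft_force: [0.4, 0.5, 0.6]
grip_width: 0.0853
gripper_force: 0.0
time_s: 3.38
position: [0.4562, 0.2705, 0.0634]
tool_rot: [[-0.007, 1.0, 0.002], [1.0, 0.007, 0.001], [0.001, 0.002, -1.0]]
ft_force: [-1.1, 0.1, 6.7]
grip_width: 0.0513
gripper_force: 41.3
time_s: 3.75
position: [0.4562, 0.2705, 0.0633]
tool_rot: [[-0.007, 1.0, 0.002], [1.0, 0.007, 0.001], [0.001, 0.002, -1.0]]
ft_force: [-1.8, -0.7, 6.3]
grip_width: 0.0516
gripper_force: 41.3
```

```bash
python3 -m pendant '[[0,0,0,-0.01,0,0,0],[0,0,0,-0.04,0,0,0],[0,0,0,-0.08,0,0,0],[0,0,0,-0.11,0,0,0],[0,0,0,-0.12,0,0,0]]'
python3 -m pendant '[[0,-0.03,0.02,0,0,0,0],[0,-0.08,0.06,0,0,0,0],[0,-0.13,0.1,0,0,0,0],[0,-0.18,0.135,0,0,0,0],[0,-0.23,0.165,0,0,0,0]]'
python3 -m pendant '[[0,-0.03,0.025,0,0,0,0],[0,-0.041,0.035,0,0,0,0],[0,-0.041,0.035,0,0,0,0],[0,-0.041,0.035,0,0,0,0]]'
python3 -c "
from h import *
look('w2',['jar_second_centre','pad_a'])"
```

```text
time_s: 4.38
position: [0.4562, 0.2705, 0.1842]
tool_rot: [[-0.007, 1.0, 0.003], [1.0, 0.007, 0.001], [0.001, 0.003, -1.0]]
ft_force: [0.0, -0.0, -2.8]
grip_width: 0.0513
gripper_force: 42.4
time_s: 5.0
position: [0.623, 0.0396, 0.1811]
tool_rot: [[-0.006, 1.0, -0.002], [1.0, 0.006, 0.0], [0.0, -0.002, -1.0]]
ft_force: [1.2, 0.4, -2.5]
grip_width: 0.0514
gripper_force: 42.4
time_s: 5.5
position: [0.6569, 0.002, 0.1822]
tool_rot: [[-0.008, 1.0, -0.001], [1.0, 0.008, 0.0], [0.0, -0.001, -1.0]]
ft_force: [-0.1, 1.0, -1.9]
grip_width: 0.0514
gripper_force: 42.5
tcp [0.6569 0.002  0.1822] yaw 0.4509979973423198
pad_a 0.78 [318. 128.] [0.6562 0.0815 0.006 ] d [-0.0007  0.0795 -0.1762]
pad_a 0.74 [320. 222.] [ 0.6585 -0.0008  0.006 ] d [ 0.0016 -0.0028 -0.1762]
```

View pics/w2.png

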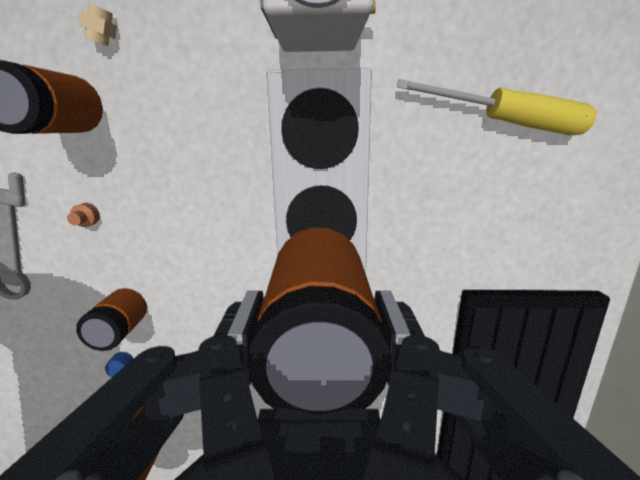

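The view shows the target pad at (320,222), the next pad at (319,128), and the held jar upright, with its cap near (320,362).

Run:
```python
from h import *
np.set_printoptions(precision=4,suppress=True)
im=env.get_image('wrist');c=im['image'].astype(int)
m=((c.max(2)-c.min(2)<40)&(c.mean(2)<150)&(c.mean(2)>70)).astype(np.uint8)
_,lab,st,ce=cv2.connectedComponentsWithStats(m,connectivity=4);k=lab[350,320]
x,y,w,h,a=st[k];print(st[k],ce[k],at(im,ce[k][0],y+w/2*.95,.209),at(im,320,362,.209),at(im,320,y,.209),at(im,320,y+h,.209))
print(at(im,319,129,.008))
```

```text
[ 267  322  106   88 7330] [318.921  365.5899] [ 0.6576 -0.0009  0.209 ] [0.658  0.0035 0.209 ] [0.6578 0.0195 0.209 ] [ 0.6582 -0.0178  0.209 ]
[0.6571 0.0804 0.008 ]
```

```bash
python3 -m pendant '[[0,-0.0015,0,0.03,0,0,0],[0,-0.0015,0,0.06,0,0,0],[0,-0.0015,0,0.085,0,0,0],[0,-0.0015,0,0.1,0,0,0],[0,-0.0015,0,0.106,0,0,0]]'
python3 -m pendant '[[0,0,0,0.001,0,0,0],[0,0,0,0.002,0,0,0],[0,0,0,0.003,0,0,0],[0,0,0,0.003,0,0,0]]'
```

```text
time_s: 6.32
position: [0.6575, -0.0006, 0.0759]
tool_rot: [[-0.007, 1.0, -0.001], [1.0, 0.007, 0.0], [0.0, -0.001, -1.0]]
ft_force: [-0.0, 0.6, -0.9]
grip_width: 0.0511
gripper_force: 42.5
time_s: 6.82
position: [0.6577, -0.0009, 0.0736]
tool_rot: [[-0.006, 1.0, 0.0], [1.0, 0.006, -0.0], [-0.0, 0.0, -1.0]]
ft_force: [-0.3, 0.5, -2.5]
grip_width: 0.0512
gripper_force: 42.5
```

```bash
python3 -m pendant '[[0,0,0,0.0007,0,0,0],[0,0,0,0.0014,0,0,0],[0,0,0,0.002,0,0,0],[0,0,0,0.002,0,0,0]]'
python3 -m pendant '[[0,0,0,0.0005,0,0,0],[0,0,0,0.001,0,0,0],[0,0,0,0.001,0,0,0]]'
```

```text
time_s: 7.32
position: [0.6576, -0.0009, 0.0715]
tool_rot: [[-0.006, 1.0, 0.0], [1.0, 0.006, -0.0], [-0.0, 0.0, -1.0]]
ft_force: [-1.1, -1.2, -0.2]
grip_width: 0.0512
gripper_force: 42.7
time_s: 7.7
position: [0.6576, -0.0009, 0.0714]
tool_rot: [[-0.007, 1.0, 0.001], [1.0, 0.007, -0.0], [-0.0, 0.001, -1.0]]
ft_force: [-3.7, 0.4, 7.1]
grip_width: 0.0511
gripper_force: 43.3
```

```bash
python3 -m pendant '[[0.75,0,0,0,0,0,0],[0.85,0,0,0,0,0,0],[1,0,0,0,0,0,0],[1,0,0,-0.03,0,0,0],[1,0,0,-0.08,0,0,0]]'
python3 -m pendant '[[1,0,0,-0.05,0,0,0],[1,-0.05,-0.04,-0.1,0,0,0],[1,-0.1,-0.09,-0.1,0,0,0],[1,-0.15,-0.14,-0.1,0,0,0],[1,-0.19,-0.18,-0.1,0,0,0]]'
python3 -m pendant '[[1,-0.038,-0.016,0,0,0,0],[1,-0.038,-0.016,0,0,0,0],[1,-0.038,-0.016,0,0,0,0]]'
python3 -c "
from h import *
look('w3',['jar_tallest_centre','pad_a'])"
```

```text
time_s: 8.32
position: [0.6569, -0.0008, 0.1495]
tool_rot: [[-0.006, 1.0, -0.004], [1.0, 0.006, 0.001], [0.001, -0.004, -1.0]]
ft_force: [0.5, 0.1, -0.8]
grip_width: 0.0854
gripper_force: 0.0
time_s: 8.95
position: [0.4955, -0.1748, 0.2503]
tool_rot: [[-0.007, 1.0, 0.001], [1.0, 0.007, -0.001], [-0.001, 0.001, -1.0]]
ft_force: [0.8, -1.0, 0.1]
grip_width: 0.0858
gripper_force: 0.0
time_s: 9.32
position: [0.4813, -0.2115, 0.25]
tool_rot: [[-0.006, 1.0, 0.0], [1.0, 0.006, 0.0], [0.0, 0.0, -1.0]]
ft_force: [-0.3, -0.5, 0.6]
grip_width: 0.0855
gripper_force: 0.0
tcp [ 0.4813 -0.2115  0.25  ] yaw 0.36650803094680834
pad_a 0.92 [488. 158.] [ 0.6621 -0.1618  0.006 ] d [ 0.1808  0.0496 -0.244 ]
pad_a 0.79 [500.  77.] [ 0.6619 -0.0825  0.006 ] d [ 0.1805  0.1289 -0.244 ]
```

View pics/w3.png

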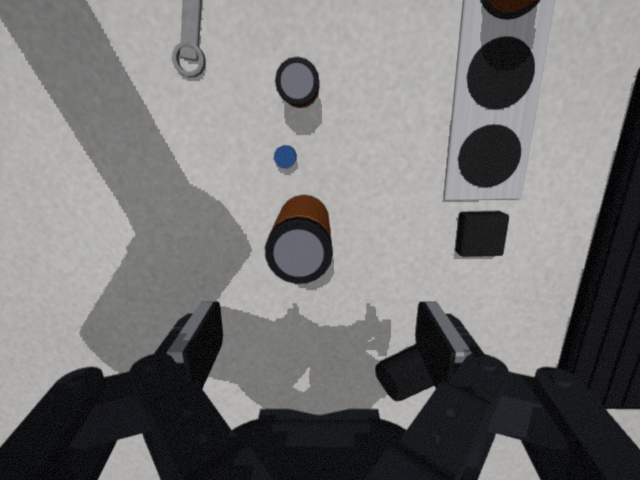

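The tallest jar's cap top is centred at (298,253) and the shortest's at (297,81). The second jar is standing on its pad.

Run:
```python
from h import *
np.set_printoptions(precision=4,suppress=True)
im=env.get_image('wrist');p=env.observe()['position']
for u,v,z in [(298,253,.112),(297,81,.05)]: w=at(im,u,v,z);print(w,w-p)
```

```text
[ 0.4648 -0.2306  0.112 ] [-0.0168 -0.0197 -0.138 ]
[ 0.4618 -0.0922  0.05  ] [-0.0198  0.1187 -0.2   ]
```

```bash
python3 -m pendant '[[1,-0.0192,-0.017,0.02,0,0,0],[1,-0.0192,-0.017,0.07,0,0,0],[1,-0.0192,-0.017,0.12,0,0,0],[1,-0.0192,-0.017,0.155,0,0,0],[1,-0.0192,-0.017,0.172,0,0,0]]' 
python3 -m pendant '[[1,0,0,0,0,0,0],[0.5,0,0,0,0,0,0],[0,0,0,0,0,0,0],[0,0,0,0,0,0,0],[0,0,0,0,0,0,0]]' 50
python3 -m pendant '[[0,0,0,0,0,0,0],[0,0,0,0,0,0,0]]'
```

```text
time_s: 10.15
position: [0.4641, -0.23, 0.0761]
tool_rot: [[-0.008, 1.0, -0.002], [1.0, 0.008, 0.002], [0.002, -0.002, -1.0]]
ft_force: [0.1, -0.3, -1.0]
grip_width: 0.085
gripper_force: 0.0
time_s: 10.78
position: [0.4647, -0.2312, 0.0792]
tool_rot: [[-0.007, 1.0, 0.002], [1.0, 0.007, -0.001], [-0.001, 0.002, -1.0]]
ft_force: [-0.3, 1.3, 7.3]
grip_width: 0.0569
gripper_force: 53.2
time_s: 11.02
position: [0.4647, -0.2312, 0.0792]
tool_rot: [[-0.007, 1.0, 0.002], [1.0, 0.007, -0.001], [-0.001, 0.002, -1.0]]
ft_force: [-1.1, 1.7, 6.5]
grip_width: 0.0569
gripper_force: 53.2
```

```bash
python3 -m pendant '[[0,0,0,-0.01,0,0,0],[0,0,0,-0.04,0,0,0],[0,0,0,-0.08,0,0,0],[0,0,0,-0.12,0,0,0],[0,0,0,-0.13,0,0,0]]'
python3 -m pendant '[[0,0.03,0.02,0,0,0,0],[0,0.08,0.05,0,0,0,0],[0,0.13,0.08,0,0,0,0],[0,0.18,0.11,0,0,0,0],[0,0.22,0.14,0,0,0,0]]'
python3 -m pendant '[[0,0.04,0.02,0,0,0,0],[0,0.075,0.045,0,0,0,0],[0,0.09,0.053,0,0,0,0],[0,0.09,0.053,0,0,0,0],[0,0.09,0.053,0,0,0,0]]'
python3 -c "
from h import *
look('w4',['pad_a'])"
```

```text
time_s: 11.65
position: [0.4648, -0.2314, 0.2105]
tool_rot: [[-0.007, 1.0, 0.003], [1.0, 0.007, -0.003], [-0.003, 0.003, -1.0]]
ft_force: [0.7, -0.4, -3.5]
grip_width: 0.057
gripper_force: 54.4
time_s: 12.28
position: [0.6031, -0.0079, 0.2066]
tool_rot: [[-0.007, 1.0, -0.002], [1.0, 0.007, 0.001], [0.001, -0.002, -1.0]]
ft_force: [0.8, -1.2, -3.3]
grip_width: 0.0567
gripper_force: 54.4
time_s: 12.9
position: [0.6548, 0.079, 0.2077]
tool_rot: [[-0.005, 1.0, -0.001], [1.0, 0.005, -0.0], [-0.0, -0.001, -1.0]]
ft_force: [0.8, -0.7, -3.8]
grip_width: 0.0572
gripper_force: 54.6
tcp [0.6548 0.079  0.2077] yaw 0.3105266636429965
pad_a 0.71 [322. 208.] [0.6578 0.0825 0.006 ] d [ 0.003   0.0035 -0.2017]
```

View pics/w4.png

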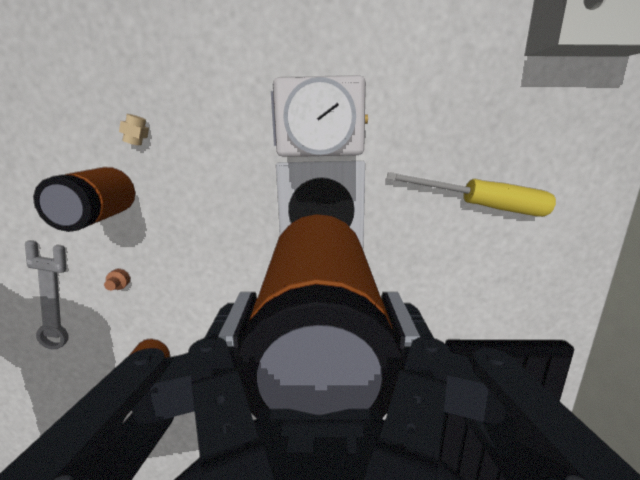

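The pad is at (321,207), directly in line with the held, upright jar. It will clear the gauge at (319,116).

```bash
python3 -m pendant '[[0,0.002,0.0014,0.03,0,0,0],[0,0.002,0.0014,0.065,0,0,0],[0,0.002,0.0014,0.095,0,0,0],[0,0.002,0.0014,0.111,0,0,0],[0,0.002,0.0014,0.116,0,0,0]]'
python3 -m pendant '[[0,0,0,0.0005,0,0,0],[0,0,0,0.001,0,0,0],[0,0,0,0.0017,0,0,0],[0,0,0,0.0025,0,0,0],[0,0,0,0.0025,0,0,0]]'
```

```text
time_s: 13.62
position: [0.6566, 0.0817, 0.0918]
tool_rot: [[-0.006, 1.0, -0.0], [1.0, 0.006, -0.0], [-0.0, -0.0, -1.0]]
ft_force: [0.5, 0.7, -2.3]
grip_width: 0.0568
gripper_force: 54.7
time_s: 14.25
position: [0.6567, 0.0822, 0.0895]
tool_rot: [[-0.007, 1.0, -0.0], [1.0, 0.007, 0.0], [0.0, -0.0, -1.0]]
ft_force: [0.3, -0.5, -3.2]
grip_width: 0.0572
gripper_force: 54.7
```

```bash
python3 -m pendant '[[0,-0.001,0,0.0005,0,0,0],[0,-0.001,0,0.001,0,0,0],[0,-0.001,0,0.0015,0,0,0],[0,-0.001,0,0.002,0,0,0],[0,-0.001,0,0.002,0,0,0]]'
python3 -m pendant '[[0,0,0,0.0004,0,0,0],[0,0,0,0.0008,0,0,0],[0,0,0,0.0008,0,0,0]]'
```

```text
time_s: 14.88
position: [0.6567, 0.0812, 0.0874]
tool_rot: [[-0.007, 1.0, -0.0], [1.0, 0.007, -0.0], [-0.0, -0.0, -1.0]]
ft_force: [-0.5, 0.4, -2.1]
grip_width: 0.0571
gripper_force: 54.7
time_s: 15.25
position: [0.6567, 0.0812, 0.0873]
tool_rot: [[-0.007, 1.0, 0.0], [1.0, 0.007, -0.0], [-0.0, 0.0, -1.0]]
ft_force: [-2.0, 0.6, 4.5]
grip_width: 0.0569
gripper_force: 54.8
```

```bash
python3 -m pendant '[[0.8,0,0,0,0,0,0],[0.9,0,0,0,0,0,0],[1,0,0,0,0,0,0],[1,0,0,-0.03,0,0,0],[1,0,0,-0.08,0,0,0]]'
python3 -m pendant '[[1,0,0,-0.05,0,0,0],[1,0,-0.04,-0.08,0,0,0],[1,0.01,-0.09,-0.08,0,0,0],[1,0.02,-0.14,-0.08,0,0,0],[1,0.02,-0.18,-0.08,0,0,0]]'
python3 -m pendant '[[1,0,-0.026,0.02,0,0,0],[1,0,-0.026,0.03,0,0,0],[1,0,-0.026,0.03,0,0,0],[1,0,-0.026,0.03,0,0,0]]'
python3 -c "
from h import *
look('w5',['jar_third_centre'])"
```

```text
time_s: 15.88
position: [0.656, 0.0812, 0.1659]
tool_rot: [[-0.006, 1.0, -0.004], [1.0, 0.006, 0.0], [0.0, -0.004, -1.0]]
ft_force: [0.0, -0.5, 0.7]
grip_width: 0.0852
gripper_force: 0.0
time_s: 16.5
position: [0.4746, 0.1005, 0.2469]
tool_rot: [[-0.007, 1.0, 0.0], [1.0, 0.007, 0.0], [0.0, 0.0, -1.0]]
ft_force: [1.0, -0.1, 0.4]
grip_width: 0.0855
gripper_force: 0.0
time_s: 17.0
position: [0.4517, 0.0997, 0.217]
tool_rot: [[-0.006, 1.0, 0.001], [1.0, 0.006, -0.0], [-0.0, 0.001, -1.0]]
ft_force: [-0.1, 0.7, 0.2]
grip_width: 0.0858
gripper_force: 0.0
tcp [0.4517 0.0997 0.217 ] yaw 0.35956128153067707
```

View pics/w5.png

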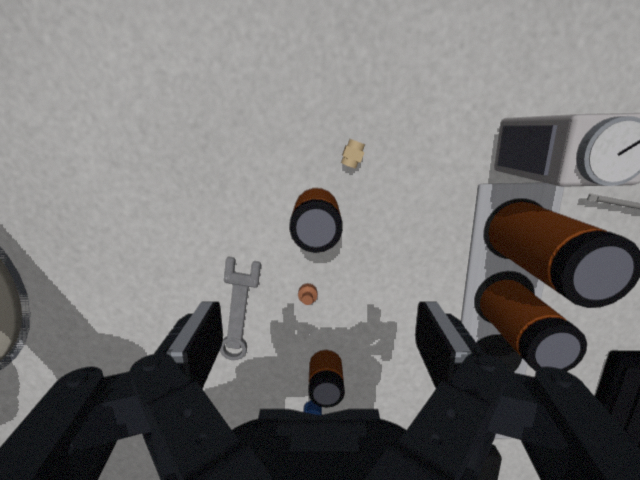

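The third jar's cap is centred at (317,229). The wrench end is at (242,268), and the tallest and second jars stand upright on their pads.

Run:
```python
from h import *
np.set_printoptions(precision=4,suppress=True)
im=env.get_image('wrist');p=env.observe()['position']
for u,v,z in [(317,229,.07),(242,258,.01),(325,389,.05)]: w=at(im,u,v,z);print(w,w-p)
```

```text
[0.4504 0.0983 0.07  ] [-0.0008 -0.0015 -0.1469]
[0.371  0.0478 0.01  ] [-0.0802 -0.052  -0.2069]
[ 0.4598 -0.0862  0.05  ] [ 0.0086 -0.186  -0.1669]
```

```bash
python3 -m pendant '[[1,-0.001,-0.001,0.03,0,0,0],[1,-0.001,-0.001,0.08,0,0,0],[1,-0.001,-0.001,0.125,0,0,0],[1,-0.001,-0.001,0.155,0,0,0],[1,-0.001,-0.001,0.167,0,0,0]]' 
python3 -m pendant '[[1,0,0,0,0,0,0],[0.5,0,0,0,0,0,0],[0,0,0,0,0,0,0],[0,0,0,0,0,0,0],[0,0,0,0,0,0,0]]' 35
python3 -m pendant '[[0,0,0,0,0,0,0],[0,0,0,0,0,0,0]]'
```

```text
time_s: 17.77
position: [0.4495, 0.0988, 0.0485]
tool_rot: [[-0.006, 1.0, -0.002], [1.0, 0.006, 0.0], [0.0, -0.002, -1.0]]
ft_force: [-0.3, 1.2, 0.1]
grip_width: 0.0855
gripper_force: 0.0
time_s: 18.4
position: [0.45, 0.0989, 0.0506]
tool_rot: [[-0.007, 1.0, 0.002], [1.0, 0.007, -0.0], [-0.0, 0.002, -1.0]]
ft_force: [-1.5, 0.2, 6.1]
grip_width: 0.0453
gripper_force: 35.1
time_s: 18.65
position: [0.45, 0.0989, 0.0506]
tool_rot: [[-0.007, 1.0, 0.002], [1.0, 0.007, -0.0], [-0.0, 0.002, -1.0]]
ft_force: [-1.0, 1.3, 6.4]
grip_width: 0.0452
gripper_force: 35.1
```

```bash
python3 -m pendant '[[0,0,0,-0.01,0,0,0],[0,0,0,-0.04,0,0,0],[0,0,0,-0.08,0,0,0],[0,0,0,-0.12,0,0,0],[0,0,0,-0.13,0,0,0]]'
python3 -m pendant '[[0,-0.03,0.02,0,0,0,0],[0,-0.07,0.06,0,0,0,0],[0,-0.11,0.1,0,0,0,0],[0,-0.15,0.14,0,0,0,0],[0,-0.17,0.175,0,0,0,0]]'
python3 -m pendant '[[0,-0.0105,0.025,0.03,0,0,0],[0,-0.0105,0.034,0.03,0,0,0],[0,-0.0105,0.034,0.03,0,0,0],[0,-0.0105,0.034,0.03,0,0,0]]'
python3 -c "
from h import *
look('w6',['pad_a'])"
```

```text
time_s: 19.27
position: [0.4502, 0.0989, 0.1823]
tool_rot: [[-0.007, 1.0, 0.005], [1.0, 0.007, -0.0], [-0.0, 0.005, -1.0]]
ft_force: [0.2, 0.9, -2.1]
grip_width: 0.0452
gripper_force: 36.2
time_s: 19.9
position: [0.6265, -0.0722, 0.1785]
tool_rot: [[-0.005, 1.0, -0.002], [1.0, 0.005, 0.0], [0.0, -0.002, -1.0]]
ft_force: [1.0, -0.1, -0.5]
grip_width: 0.0449
gripper_force: 36.3
time_s: 20.4
position: [0.6594, -0.0797, 0.1509]
tool_rot: [[-0.007, 1.0, 0.001], [1.0, 0.007, -0.0], [-0.0, 0.001, -1.0]]
ft_force: [1.2, -0.7, -1.6]
grip_width: 0.0453
gripper_force: 36.4
tcp [ 0.6594 -0.0797  0.1509] yaw 0.4128343960846645
pad_a 0.75 [321. 229.] [ 0.6619 -0.0802  0.006 ] d [ 0.0025 -0.0006 -0.1449]
```

View pics/w6.png

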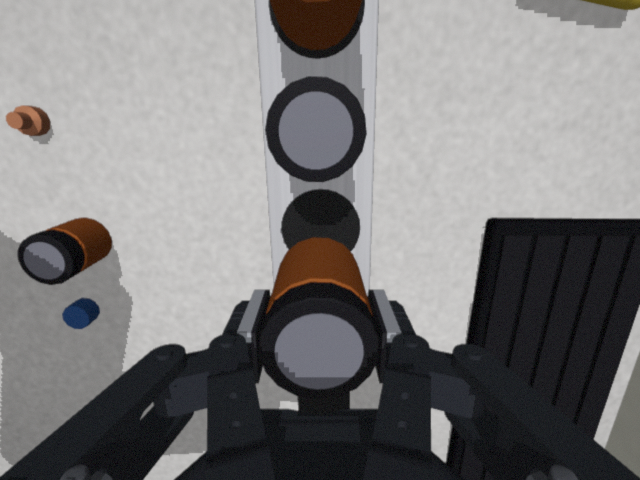

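Pad three is at (320,228), right under the held jar, whose cap is at (319,350). The second jar's cap is at (316,129).

```bash
python3 -m pendant '[[0,0,0.001,0.03,0,0,0],[0,0,0.001,0.055,0,0,0],[0,0,0.001,0.075,0,0,0],[0,0,0.001,0.085,0,0,0],[0,0,0.001,0.088,0,0,0]]'
python3 -m pendant '[[0,0,0,0.0005,0,0,0],[0,0,0,0.001,0,0,0],[0,0,0,0.0015,0,0,0],[0,0,0,0.002,0,0,0],[0,0,0,0.002,0,0,0]]'
```

```text
time_s: 21.12
position: [0.6607, -0.0802, 0.0619]
tool_rot: [[-0.007, 1.0, 0.0], [1.0, 0.007, -0.0], [-0.0, 0.0, -1.0]]
ft_force: [0.6, -0.3, -0.9]
grip_width: 0.0448
gripper_force: 36.4
time_s: 21.75
position: [0.6607, -0.0803, 0.0597]
tool_rot: [[-0.007, 1.0, -0.0], [1.0, 0.007, -0.0], [-0.0, -0.0, -1.0]]
ft_force: [-0.2, -0.4, -1.5]
grip_width: 0.0451
gripper_force: 36.4
```

```bash
python3 -m pendant '[[0,0,0,0.0005,0,0,0],[0,0,0,0.001,0,0,0],[0,0,0,0.0015,0,0,0],[0,0,0,0.0015,0,0,0]]'
```

```text
time_s: 22.25
position: [0.6607, -0.0803, 0.0587]
tool_rot: [[-0.007, 1.0, 0.0], [1.0, 0.007, -0.0], [-0.0, 0.0, -1.0]]
ft_force: [-3.3, 0.5, 4.3]
grip_width: 0.0452
gripper_force: 36.9
```

```bash
python3 -m pendant '[[0.7,0,0,0,0,0,0],[0.8,0,0,0,0,0,0],[1,0,0,0,0,0,0],[1,0,0,-0.03,0,0,0],[1,0,0,-0.08,0,0,0]]'
python3 -m pendant '[[1,0,0,-0.05,0,0,0],[1,0,-0.04,-0.07,0,0,0],[1,-0.01,-0.09,-0.07,0,0,0],[1,-0.01,-0.14,-0.07,0,0,0],[1,-0.01,-0.175,-0.07,0,0,0]]'
python3 -m pendant '[[1,0,-0.025,0,0,0,0],[1,0,-0.025,0,0,0,0],[1,0,-0.025,0,0,0,0],[1,0,-0.025,0,0,0,0]]'
python3 -c "
from h import *
look('w7',['jar_shortest_centre'])"
```

```text
time_s: 22.88
position: [0.66, -0.0801, 0.1374]
tool_rot: [[-0.006, 1.0, -0.004], [1.0, 0.006, 0.001], [0.001, -0.004, -1.0]]
ft_force: [0.5, -0.4, -0.2]
grip_width: 0.0854
gripper_force: 0.0
time_s: 23.5
position: [0.4839, -0.0913, 0.2084]
tool_rot: [[-0.006, 1.0, 0.0], [1.0, 0.006, -0.0], [-0.0, 0.0, -1.0]]
ft_force: [0.2, -1.4, 0.7]
grip_width: 0.0853
gripper_force: 0.0
time_s: 24.0
position: [0.4616, -0.0917, 0.2081]
tool_rot: [[-0.007, 1.0, 0.0], [1.0, 0.007, -0.0], [-0.0, 0.0, -1.0]]
ft_force: [0.8, -0.1, 0.7]
grip_width: 0.0854
gripper_force: 0.0
tcp [ 0.4616 -0.0917  0.2081] yaw 0.3894226551672099
jar_shortest_centre 0.81 [320. 220.] [ 0.463  -0.0954  0.025 ] d [ 0.0014 -0.0037 -0.1831]
```

View pics/w7.png

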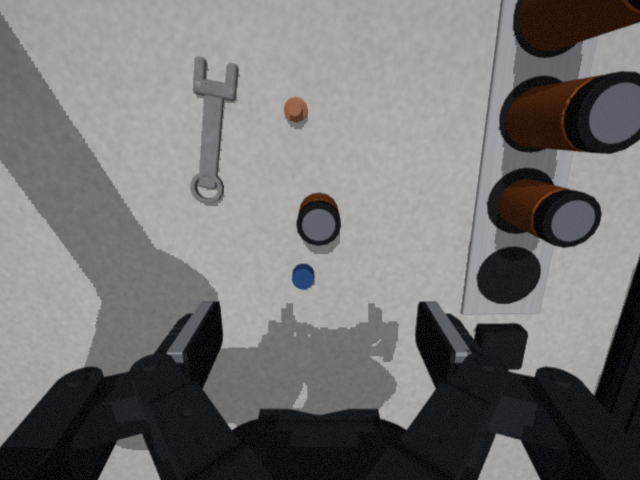

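Run:
```python
from h import *
np.set_printoptions(precision=4,suppress=True)
im=env.get_image('wrist');p=env.observe()['position']
w=at(im,318,223,.05);print(w,w-p)
```

```text
[ 0.461  -0.0909  0.05  ] [-0.0002  0.0007 -0.158 ]
```

The shortest jar's cap is at (318,223), and this reading agrees with the top view to about 1 mm. I'll go straight down.

```bash
python3 -m pendant '[[1,0,0,0.03,0,0,0],[1,0,0,0.08,0,0,0],[1,0,0,0.125,0,0,0],[1,0,0,0.16,0,0,0],[1,0,0,0.173,0,0,0]]' 
python3 -m pendant '[[1,0,0,0,0,0,0],[0.5,0,0,0,0,0,0],[0,0,0,0,0,0,0],[0,0,0,0,0,0,0],[0,0,0,0,0,0,0]]' 30
python3 -m pendant '[[0,0,0,0,0,0,0],[0,0,0,0,0,0,0]]'
```

```text
time_s: 24.78
position: [0.4604, -0.0913, 0.0337]
tool_rot: [[-0.007, 1.0, -0.003], [1.0, 0.007, 0.001], [0.001, -0.003, -1.0]]
ft_force: [0.1, -0.5, 0.8]
grip_width: 0.0855
gripper_force: 0.0
time_s: 25.4
position: [0.4612, -0.0917, 0.0361]
tool_rot: [[-0.007, 1.0, 0.002], [1.0, 0.007, -0.001], [-0.001, 0.002, -1.0]]
ft_force: [-0.5, 0.6, 6.9]
grip_width: 0.0391
gripper_force: 29.5
time_s: 25.65
position: [0.4612, -0.0917, 0.0361]
tool_rot: [[-0.007, 1.0, 0.002], [1.0, 0.007, -0.001], [-0.001, 0.002, -1.0]]
ft_force: [0.2, 0.0, 6.5]
grip_width: 0.039
gripper_force: 29.5
```

```bash
python3 -m pendant '[[0,0,0,-0.01,0,0,0],[0,0,0,-0.04,0,0,0],[0,0,0,-0.08,0,0,0],[0,0,0,-0.1,0,0,0],[0,0,0,-0.11,0,0,0]]'
python3 -m pendant '[[0,-0.02,0.02,0,0,0,0],[0,-0.04,0.06,0,0,0,0],[0,-0.06,0.1,0,0,0,0],[0,-0.07,0.14,0,0,0,0],[0,-0.07,0.175,0,0,0,0]]'
python3 -m pendant '[[0,0,0.02,0,0,0,0],[0,0,0.026,0,0,0,0],[0,0,0.026,0,0,0,0],[0,0,0.026,0,0,0,0]]'
python3 -c "
from h import *
look('w8',['pad_a'])"
```

```text
time_s: 26.28
position: [0.4609, -0.0916, 0.1467]
tool_rot: [[-0.007, 1.0, 0.002], [1.0, 0.007, -0.001], [-0.001, 0.002, -1.0]]
ft_force: [-0.4, -0.5, -1.8]
grip_width: 0.0389
gripper_force: 30.5
time_s: 26.9
position: [0.6372, -0.1612, 0.1444]
tool_rot: [[-0.005, 1.0, -0.001], [1.0, 0.005, 0.001], [0.001, -0.001, -1.0]]
ft_force: [-0.4, 0.1, -0.7]
grip_width: 0.0389
gripper_force: 30.5
time_s: 27.4
position: [0.6616, -0.1603, 0.1453]
tool_rot: [[-0.006, 1.0, -0.001], [1.0, 0.006, 0.0], [0.0, -0.001, -1.0]]
ft_force: [-0.1, 0.4, -0.9]
grip_width: 0.039
gripper_force: 30.6
tcp [ 0.6616 -0.1603  0.1453] yaw 0.3586047633259967
pad_a 0.89 [320. 233.] [ 0.6631 -0.163   0.006 ] d [ 0.0015 -0.0027 -0.1393]
```

View pics/w8.png

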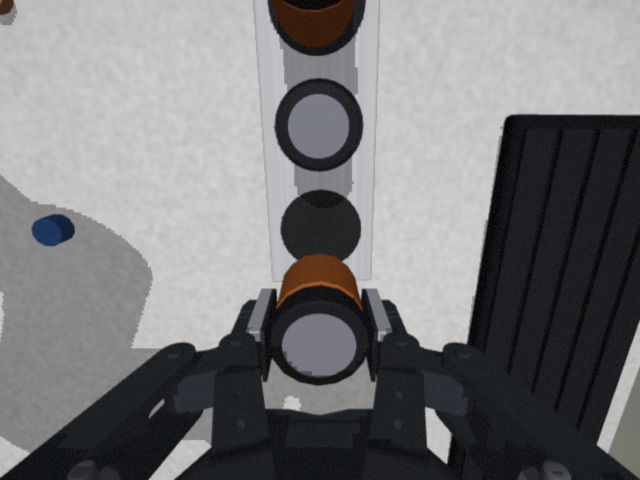

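The last pad is at (321,229), aligned with the held jar at (319,340). The third jar is on its pad at (318,126).

```bash
python3 -m pendant '[[0,0,0.001,0.03,0,0,0],[0,0,0.001,0.06,0,0,0],[0,0,0.001,0.082,0,0,0],[0,0,0.001,0.094,0,0,0],[0,0,0.001,0.097,0,0,0]]'
python3 -m pendant '[[0,0,0,0.0005,0,0,0],[0,0,0,0.001,0,0,0],[0,0,0,0.0015,0,0,0],[0,0,0,0.002,0,0,0],[0,0,0,0.002,0,0,0]]'
```

```text
time_s: 28.12
position: [0.6631, -0.1603, 0.0481]
tool_rot: [[-0.006, 1.0, -0.0], [1.0, 0.006, 0.0], [0.0, -0.0, -1.0]]
ft_force: [-0.4, 0.0, -0.1]
grip_width: 0.0392
gripper_force: 30.6
time_s: 28.75
position: [0.6633, -0.1603, 0.0462]
tool_rot: [[-0.006, 1.0, -0.0], [1.0, 0.006, -0.0], [-0.0, -0.0, -1.0]]
ft_force: [0.7, 0.3, -0.9]
grip_width: 0.0393
gripper_force: 30.6
```

```bash
python3 -m pendant '[[0,0,0,0.0005,0,0,0],[0,0,0,0.001,0,0,0],[0,0,0,0.0016,0,0,0],[0,0,0,0.0022,0,0,0],[0,0,0,0.0025,0,0,0]]'
```

```text
time_s: 29.38
position: [0.6633, -0.1602, 0.0442]
tool_rot: [[-0.007, 1.0, 0.0], [1.0, 0.007, -0.0], [-0.0, 0.0, -1.0]]
ft_force: [-3.0, 1.1, 4.9]
grip_width: 0.0397
gripper_force: 31.0
```

In contact. Release, retreat and check.

```bash
python3 -m pendant '[[0.7,0,0,0,0,0,0],[0.8,0,0,0,0,0,0],[1,0,0,0,0,0,0],[1,0,0,-0.03,0,0,0],[1,0,0,-0.08,0,0,0]]'
python3 -m pendant '[[1,0,0,-0.05,0,0,0],[1,0,-0.04,-0.1,0,0,0],[1,0,-0.09,-0.13,0,0,0],[1,0,-0.14,-0.13,0,0,0],[1,0,-0.18,-0.13,0,0,0]]'
python3 -m pendant '[[1,0,-0.06,0,0,0,0],[1,0,-0.06,0,0,0,0],[1,0,-0.06,0,0,0,0]]'
python3 - <<'E'
from h import *
np.set_printoptions(precision=4,suppress=True)
im=env.get_image('top');cv2.imwrite('pics/top9.png',im['image'])
for n,z,p in [('tall',.12,(.656,.081)),('second',.098,(.6577,0)),('third',.078,(.66,-.08)),('short',.058,(.6625,-.16))]:
    u,v=[int(round(a)) for a in proj(im,(*p,z))]
    c=im['image'][v-25:v+26,u-25:u+26].astype(int)
    m=((c.max(2)-c.min(2)<30)&(c.mean(2)<115)&(c.mean(2)>55)).astype(np.uint8)
    _,lab,st,ce=cv2.connectedComponentsWithStats(m,connectivity=4);k=lab[25,25]
    print(n,st[k],at(im,*(ce[k]+[u-25,v-25]),z))
E
```

```text
time_s: 30.0
position: [0.6626, -0.16, 0.1229]
tool_rot: [[-0.006, 1.0, -0.004], [1.0, 0.006, 0.002], [0.002, -0.004, -1.0]]
ft_force: [0.9, 0.3, 0.2]
grip_width: 0.0853
gripper_force: 0.0
time_s: 30.62
position: [0.4815, -0.1612, 0.2542]
tool_rot: [[-0.006, 1.0, 0.001], [1.0, 0.006, -0.001], [-0.001, 0.001, -1.0]]
ft_force: [0.2, -0.9, 0.3]
grip_width: 0.0855
gripper_force: 0.0
time_s: 31.0
position: [0.4238, -0.1622, 0.2542]
tool_rot: [[-0.006, 1.0, 0.001], [1.0, 0.006, -0.001], [-0.001, 0.001, -1.0]]
ft_force: [-0.6, -0.4, 0.1]
grip_width: 0.0851
gripper_force: 0.0
tall [ 12  13  26  26 528] [0.6554 0.0818 0.12  ]
second [ 15  16  23  22 407] [ 0.6561 -0.0009  0.098 ]
third [ 15  16  20  19 310] [ 0.6596 -0.0792  0.078 ]
short [ 17  17  17  17 226] [ 0.662  -0.1605  0.058 ]
```

View pics/top9.png

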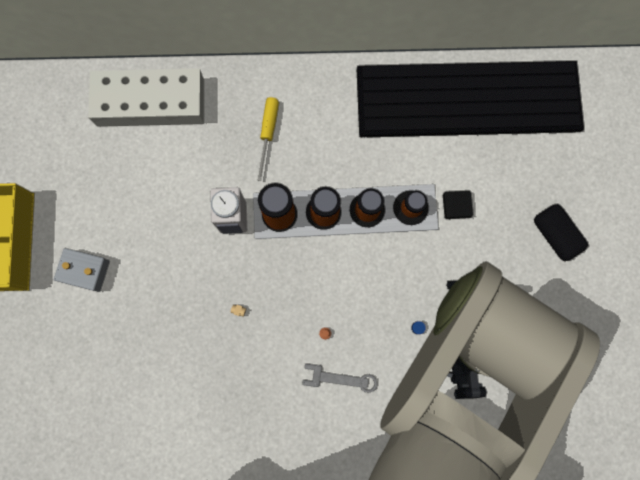

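The four jars stand upright on their pads, tallest at (276,198) by the gauge and shortest at (415,203) by the block. Each is within about 2 mm of its pad centre (top camera, same method as the pad fit).

```bash
python3 -c "
from rig import env
print(env.close_job())"
```

```text
the job is handed in; nothing more can be done
None
```

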